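# Tip used sample tubes through the spring flap of a return box

## Task

Empty the three used sample tubes from the blue scoop into the white return box: push its spring flap open with the scoop's front rim, keep the flap open with the scoop while all three tubes slide in, then withdraw so that the flap springs shut and stand the empty scoop upright in the middle of its low grey stand. The tubes are contaminated, so keep the gripper off them and off the box, press gently, and leave the bottles and the cup where they stand.

Things in the scene. Friction and masses are not known exactly. Their poses are not given: they have to be found in the camera images.
- return_box: White fixed box, 150 (x) by 120 (y) by 140 mm tall; origin at the centre of its underside, z up. Its +x is the pouring direction. In its flat 4 mm top is a mouth, x = -55 to +45 mm and 45 mm to each side in y, closed flush by an orange flap. Hollow, 4 mm walls and floor.
- hinge_mid (a point): Middle of the flap's hinge line, level with the box top, at the mouth's -x edge (box x = -55, z = 140 mm); axes as the box's. The hinge runs along y; the flap reaches 97 mm from here towards +x and its far (+x) end swings down into the box, a chute sloping towards +x. A black line marks that free end.
- flap (a joint): Opening angle of the orange flap (86 mm wide), rad: 0 shut and flush, 1.2 the stop. A spring shuts it: 0.06 N m when shut plus 0.11 N m per rad, some 3 N at 45 mm from the hinge when half open; the tubes' weight does not open it. A scoop reaching in over the hinge edge can open it only about as far as the scoop itself is tilted.
- scoop: Blue scoop, 120 (x) by 70 (y) mm, 0.14 kg; origin at the centre of its underside, z up, open at its +x end. Flat 3 mm floor without any stop at the open end; tubes start to slide at a tilt of 25 to 37 degrees. Side walls 22 mm tall in front, 32 mm behind like the rear wall. A bridge over the middle (x -15 to 15 mm, top at z = 52 mm) carries a black upright grip tab.
- scoop_lip (a point): Middle of the lower front edge of the scoop, 60 mm ahead of its origin at the underside; axes as the scoop's.
- scoop_grip (a point): Centre of the black grip tab, 72 mm above the scoop's underside; axes as the scoop's. The tab is 50 mm long in x, 14 mm thick in y and 40 mm tall (z = 52 to 92 mm); pinch it across y, fingertips above the bridge (20 mm below this point).
- stand: Low flat grey slab on the table, 180 by 120 by 30 mm tall, fixed (the black cloth hides about its lower half); origin at the centre of its underside. The scoop stands on it at the start, roughly in its middle.
- tube_a: Capped sample tube with red cap, 87 mm long (along its x), 17 mm across, 14 g; origin at mid-length on its underside as it lies. Starts lying in the scoop, lengthwise, side by side with the others.
- tube_b: Capped sample tube with red cap, 87 mm long (along its x), 17 mm across, 14 g; origin at mid-length on its underside as it lies. Starts lying in the scoop, lengthwise, side by side with the others.
- tube_c: Capped sample tube with red cap, 87 mm long (along its x), 17 mm across, 14 g; origin at mid-length on its underside as it lies. Starts lying in the scoop, lengthwise, side by side with the others.
- brown_bottle: small brown bottle with a yellow cap, 37 mm across, 84 mm tall; origin at the centre of its underside. Stands near the work and is to be left alone.
- white_bottle: small white spray bottle, 43 mm across, 129 mm tall; origin at the centre of its underside. Stands near the work and is to be left alone.
- cup: specimen cup with a red lid, 66 mm across, 75 mm tall; origin at the centre of its underside. Stands near the work and is to be left alone.
There are look-alikes about, which are no part of the job. What is meant by the scoop is not green or turquoise, and is the larger of those in its own colour.

How it is judged:
On the way, in this order (a step that is already met when the one before it is completed fails the run):
1. the scoop presses the flap well open (over 0.4 rad) (value of joint flap above 0.4 rad and contact force between scoop and return_box above 0.3 N), for 0.1 s.
2. all three tubes are inside the box while the scoop still holds the flap open (x of tube_a in the frame of return_box between -0.073 and 0.073 m and y of tube_a in the frame of return_box between -0.058 and 0.058 m and z of tube_a in the frame of return_box between -0.005 and 0.09 m and x of tube_b in the frame of return_box between -0.073 and 0.073 m and y of tube_b in the frame of return_box between -0.058 and 0.058 m and z of tube_b in the frame of return_box between -0.005 and 0.09 m and x of tube_c in the frame of return_box between -0.073 and 0.073 m and y of tube_c in the frame of return_box between -0.058 and 0.058 m and z of tube_c in the frame of return_box between -0.005 and 0.09 m and value of joint flap above 0.3 rad and contact force between scoop and return_box above 0.3 N), for 0.1 s.
At the end, for the whole second after the job is handed in: All three tubes are inside the box, the flap is shut (under 0.06 rad), and the scoop stands upright, flat and at rest on its stand, its centre within 35 mm of the stand's centre (x of tube_a in the frame of return_box between -0.073 and 0.073 m and y of tube_a in the frame of return_box between -0.058 and 0.058 m and z of tube_a in the frame of return_box between -0.005 and 0.09 m and x of tube_b in the frame of return_box between -0.073 and 0.073 m and y of tube_b in the frame of return_box between -0.058 and 0.058 m and z of tube_b in the frame of return_box between -0.005 and 0.09 m and x of tube_c in the frame of return_box between -0.073 and 0.073 m and y of tube_c in the frame of return_box between -0.058 and 0.058 m and z of tube_c in the frame of return_box between -0.005 and 0.09 m and value of joint flap below 0.06 rad and angle between scoop's own z axis and vertical below 0.08 rad and horizontal distance between scoop and stand below 0.035 m and height (world z) of scoop below 0.034 m and linear speed of scoop below 0.02 m/s); the robot touches nothing.
It fails at once if the fingers touch a tube (contact force between the fingers and tube_a above 0.5 N or contact force between the fingers and tube_b above 0.5 N or contact force between the fingers and tube_c above 0.5 N).
It fails at once if the robot itself pushes on the box or its flap (contact force between any of the fingers, the arm and return_box above 1.5 N).
It fails at once if the scoop is forced against the box (over 40 N) (contact force between scoop and return_box above 40 N).
It fails at once if a bottle or the cup is shoved (30 mm) or tipped (distance of any of brown_bottle, white_bottle, cup from where it was at the start of the episode above 0.03 m or angle between any of brown_bottle, white_bottle, cup's own z axis and vertical above 0.3 rad).
It also fails if it takes over 58 s, if anything falls off the work surface, if the arm or the gripper's body presses on something with over 40 N, if the wrist force passes 120 N, or if a joint passes its speed limit or range.

## Robot

A 7-joint arm with a two-finger parallel gripper is mounted at the origin on the work surface; the furniture and walls round the work are solid. World frame = base frame: x ahead of the robot, y to its left, z up, the work surface at z = 0. Lengths are in m, angles in rad, forces in N, time in s.
With the tool pointing down it reaches from about 0.4 to 0.875 m from the base axis. Payload 6.5 kg.
Tool frame: the origin (TCP) lies on the mounting face of the last link; the fingertips stand 166 mm ahead of it and the grasp point (between the pads) lies 147 mm ahead of it (r.finger_overhang is the distance from the TCP to the fingertips, in m); z points along the fingers, y is the direction in which the jaws open and shut (so a half turn about z gives the same grasp; the last joint's range is limited). The gripper opens to 88 mm and grips with 3 to 60 N. Pads are 18 mm wide; open, the fingers measure 123 mm over their backs; the gripper's body (75 mm by 187 mm) begins 45 mm behind the grasp point.
Start: joints at [1.243, 0.536, -0.004, 1.538, 0.003, 1.067, -0.071], TCP at [0.168, -0.628, 0.405] pointing down, gripper open.
Joint ranges: [-2.7, 2.7], [-0.37, 2.16], [-1.27, 1.26], [0.24, 2.4], [-1.31, 4.45], [0.19, 1.91], [-2.76, 2.76]. Speed limits (rad/s): [2.39, 2.39, 3.14, 3.14, 3.14, 3.14, 3.14].

## Interface

Orientations are given as a unit quaternion [w, x, y, z].
In Python, from plant import r gives the robot as it stands.
- The arm moves only by the shell command python3 -m pendant 'ROWS' [OPENING] [FORCE]. ROWS is JSON, a list of rows, each a list of 4 numbers: the shift along the tool's x, y, z in mm, then the turn about the tool's z in degrees. In form: [[tx, ty, tz, yaw], ...]. A call has 1 to 20 rows; each row shifts and turns the commanded pose from where the row before left it, along the tool's axes as they then stand; what a row does not reach is not made up. A row lasts 1/12 s, in which the tool goes at most 41.7 mm and 7.16 degrees, less where a joint would pass 70% of its speed; a pose out of reach is approached as far as the arm can. A call with a gripper value outside its range is refused whole. OPENING is the finger opening in mm, from 0 to 88.1, set as the call begins (- or left out, the last holds). The fingers move at their own pace and stop on an object; FORCE is the grip in N (left out, the last holds). Time passes only in rows, so rows that do not move let the fingers close. It gives the time, the measured TCP pose, the force and the opening at its end, in the units of the state.
- r.get_state(): the state, without advancing time (a new reading comes with each control period).
- r.capture(name): name is "scene" or "top"; returns a dict with "pixels" (420x560x3 uint8, red, green, blue), "mtx" (3x3 intrinsics, pixels), "distortion" ([k1, k2, p1, p2, k3] as OpenCV has them; the pictures are not rectified), "view" (4x4, takes a point from world to camera coordinates). Camera axes: x right, y down, z forward; pixel columns grow to the right and rows downward; lengths in m; the calibration is good to about 2 mm. A picture is of the moment at which its call begins. There is no depth.
- r.job_done(): hands the job in, once; it reports no verdict.
The state is a dict: "time": time; "joint_positions": joint angles; "joint_vel": joint speeds; "effort": joint torques, N m; "position": TCP position; "tcp_rot": TCP orientation; "wrist_force": force on the tool from outside, world axes, zero at the start; "ft_torque": the same for the moment, N m; "grip_width": opening from 0.0 (shut) to 1.0 (fully open).
Only numpy, scipy, OpenCV 4.12 (cv2) and the standard library are available. Lean on these libraries where they do the work, as an engineer would, in place of code of your own. Each camera call takes 0.05 s, during which the arm holds its last target.

## Working session

There is one attempt and no reset: what is moved stays moved. The work goes in short steps, Python scripts to look and compute and a shell command to move; the robot and the scene stay as the last step left them, time stands still between calls to the robot, and variables do not carry over. Pictures are saved under pics/ and viewed, and the job is handed in when it is done.

```bash
ls; mkdir -p pics; python3 - <<'E'
from plant import r
import cv2,numpy as np
print(r.get_state())
for n in ("scene","top"):
    c=r.capture(n); cv2.imwrite(f"pics/{n}0.png",c["pixels"][:,:,::-1]); print(n,c["mtx"],c["distortion"],c["view"])
    import pickle; pickle.dump(c,open(f"{n}0.pkl","wb"))
E
```

```text
pics
{'time': 0.0, 'joint_positions': array([ 1.24279655,  0.53717686, -0.00443746,  1.53883417,  0.00261943,
        1.06732547, -0.07119332]), 'joint_vel': array([ 9.34597862e-04,  9.70463411e-05, -4.00222201e-04, -5.84253212e-04,
       -2.36223245e-04, -1.67039654e-03,  9.31317035e-04]), 'effort': array([ 5.20296817e-04, -5.70994806e+01,  9.91421677e-01, -2.51608837e+01,
       -5.61553426e-02,  1.78372976e-02,  1.51784043e-04]), 'position': array([ 0.16815051, -0.62754141,  0.40384712]), 'tcp_rot': array([-8.49194391e-04,  9.91438788e-01,  1.30569422e-01, -1.85002924e-04]), 'wrist_force': array([-0.20545459, -0.12186742, -0.42060657]), 'ft_torque': array([ 0.00244361, -0.03964127, -0.02976968]), 'grip_width': 1.0009223627343753}
scene [[495.52999905   0.         278.70785968]
 [  0.         495.52999905 208.81244294]
 [  0.           0.           1.        ]] [-0.16123737  0.          0.          0.          0.        ] [[-0.51629011 -0.8564018   0.00452458  0.17360293]
 [-0.64904556  0.38782567 -0.6544701   0.44351128]
 [ 0.55873463 -0.3408331  -0.75607434  1.09644485]
 [ 0.          0.          0.          1.        ]]
top [[443.3714447    0.         282.65248036]
 [  0.         443.3714447  208.098745  ]
 [  0.           0.           1.        ]] [0.03745214 0.         0.         0.         0.        ] [[ 0.00764308 -0.99969471 -0.02349637 -0.10154129]
 [-0.98633456 -0.00366958 -0.1647139   0.52550391]
 [ 0.16457739  0.02443421 -0.98606149  0.91042432]
 [ 0.          0.          0.          1.        ]]
```

View pics/scene0.png

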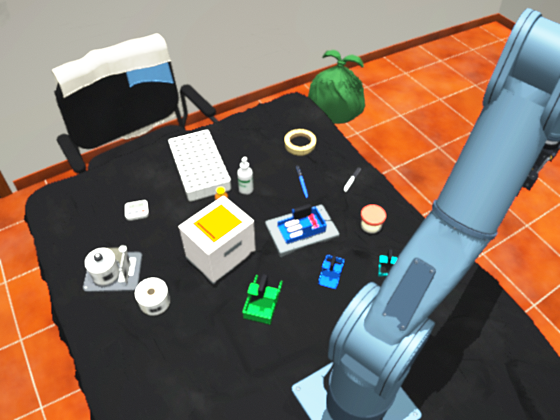

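View pics/top0.png

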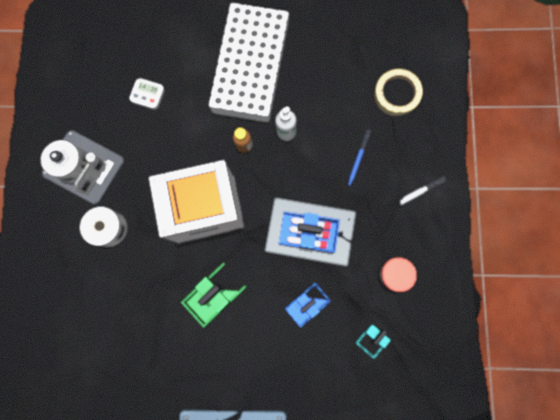

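```bash
python3 - <<'E'
import cv2,numpy as np
a=cv2.imread("pics/top0.png")[140:340,140:440]; b=cv2.imread("pics/scene0.png")[170:330,170:410]
cv2.imwrite("pics/ctop.png",cv2.resize(a,(800,533),interpolation=cv2.INTER_CUBIC))
cv2.imwrite("pics/cscene.png",cv2.resize(b,(800,533),interpolation=cv2.INTER_CUBIC))
E
```

```text
(no output)
```

View pics/ctop.png

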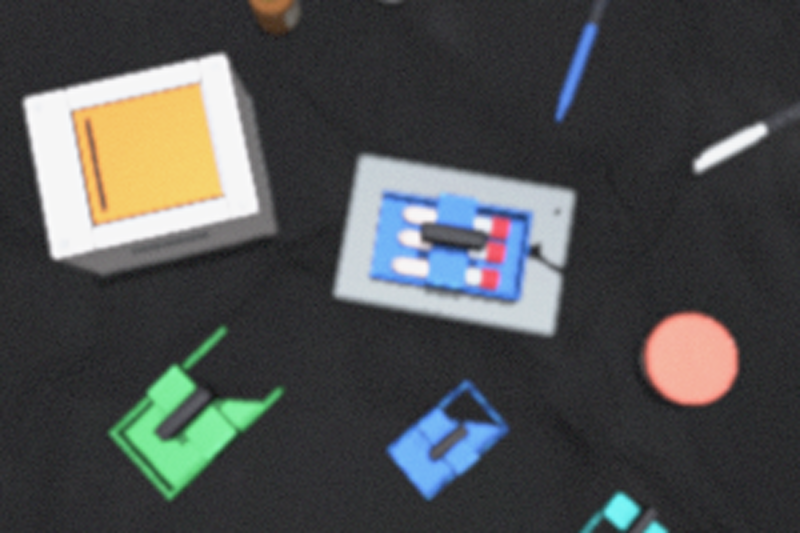

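View pics/cscene.png

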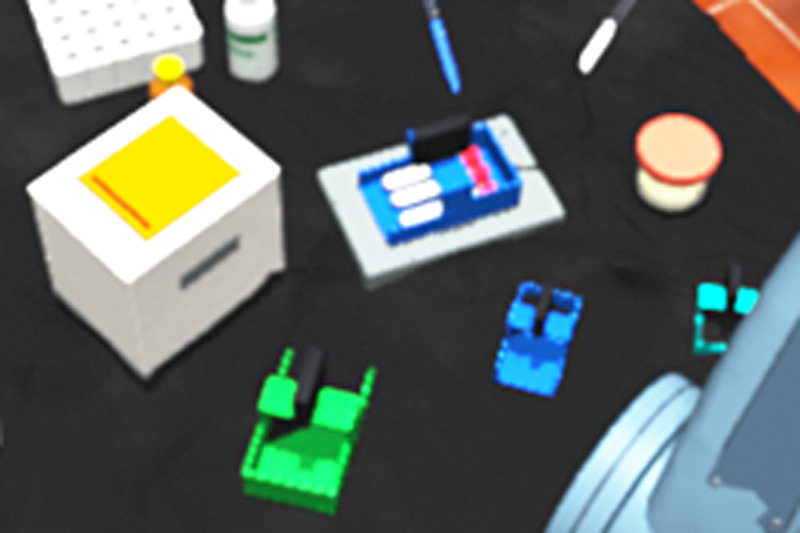

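```bash
cat > h.py <<'E'
import cv2,numpy as np,pickle
def ray(c,px):
    p=cv2.undistortPoints(np.array(px,float).reshape(-1,1,2),c["mtx"],np.array(c["distortion"],float)).reshape(-1,2)
    V=np.array(c["view"]);R=V[:3,:3];t=V[:3,3]
    return -R.T@t,(R.T@np.c_[p,np.ones(len(p))].T).T
def onz(c,px,z):
    o,d=ray(c,px); return o+d*((z-o[2])/d[:,2])[:,None]
def tri(c1,p1,c2,p2):
    o1,d1=ray(c1,p1);o2,d2=ray(c2,p2);out=[]
    for a,b in zip(d1,d2):
        s=np.linalg.lstsq(np.c_[a,-b],o2-o1,rcond=None)[0]
        q1,q2=o1+a*s[0],o2+b*s[1]; out.append(np.r_[(q1+q2)/2,np.linalg.norm(q1-q2)])
    return np.array(out)
def proj(c,P):
    V=np.array(c["view"]); return cv2.projectPoints(np.array(P,float).reshape(-1,3),cv2.Rodrigues(V[:3,:3])[0],V[:3,3],c["mtx"],np.array(c["distortion"],float))[0].reshape(-1,2)
def quad(m):
    m=m.astype(np.uint8); n,l,s,_=cv2.connectedComponentsWithStats(m); k=1+np.argmax(s[1:,4])
    ct=max(cv2.findContours((l==k).astype(np.uint8),0,1)[0],key=cv2.contourArea); hull=cv2.convexHull(ct)
    for e in np.arange(1,15,.5):
        q=cv2.approxPolyDP(hull,e,True).reshape(-1,2)
        if len(q)<=4: return q,s[k,4],hull
    return q,s[k,4],hull
def load(n): return pickle.load(open(n+".pkl","rb"))
E
python3 - <<'E'
from h import *
np.set_printoptions(precision=4,suppress=True)
T,S=load("top0"),load("scene0")
def hsv(c): return cv2.cvtColor(c["pixels"],cv2.COLOR_RGB2HSV)
for n,c,roi in(("T",T,(140,260,140,260)),("S",S,(185,285,175,262))):
    h=hsv(c); m=(h[...,0]>10)&(h[...,0]<35)&(h[...,1]>110)&(h[...,2]>120)
    z=np.zeros_like(m); a=roi; z[a[0]:a[1],a[2]:a[3]]=m[a[0]:a[1],a[2]:a[3]]
    q,ar,_=quad(z); print(n,"orange",q.tolist(),ar)
    if n=="T": print(onz(c,q,.14))
for n,c,(y0,y1,x0,x1) in(("T",T,(185,275,255,365)),("S",S,(195,262,260,345))):
    h=hsv(c); g=np.zeros(h.shape[:2],bool)
    m=(h[...,2]>60); g[y0:y1,x0:x1]=m[y0:y1,x0:x1]
    q,ar,_=quad(g); print(n,"stand",q.tolist(),ar)
    if n=="T": print(onz(c,q,.03))
    m=(h[...,0]>100)&(h[...,0]<125)&(h[...,1]>130)&(h[...,2]>60); g[:]=0;g[y0:y1,x0:x1]=m[y0:y1,x0:x1]
    q,ar,_=quad(g); print(n,"blue",q.tolist(),ar)
    if n=="T": print(onz(c,q,.055))
    m=(h[...,2]<65)
    g[:]=0
    a=(220,245,295,330) if n=="T" else (200,222,290,318)
    g[a[0]:a[1],a[2]:a[3]]=m[a[0]:a[1],a[2]:a[3]]
    q,ar,_=quad(g); print(n,"tab",q.tolist(),ar)
    if n=="T": print(onz(c,q,.122))
E
```

```text
T orange [[213, 172], [222, 212], [175, 223], [168, 182]] 2058
[[0.5809 0.036  0.14  ]
 [0.5017 0.0159 0.14  ]
 [0.48   0.1058 0.14  ]
 [0.5606 0.1233 0.14  ]]
S orange [[221, 205], [241, 222], [213, 241], [194, 223]] 914
T stand [[274, 197], [354, 210], [348, 265], [265, 252]] 4916
[[ 0.5527 -0.0791  0.03  ]
 [ 0.5245 -0.2528  0.03  ]
 [ 0.4063 -0.2378  0.03  ]
 [ 0.4326 -0.0611  0.03  ]]
T blue [[284, 213], [338, 220], [334, 250], [280, 243]] 929
[[ 0.5135 -0.1018  0.055 ]
 [ 0.499  -0.2155  0.055 ]
 [ 0.436  -0.2064  0.055 ]
 [ 0.4499 -0.0939  0.055 ]]
T tab [[302, 230], [311, 231]] 11
[[ 0.4697 -0.1386  0.122 ]
 [ 0.4678 -0.1561  0.122 ]]
S stand [[322, 204], [339, 235], [279, 256], [265, 220]] 2309
S blue [[314, 206], [324, 220], [324, 231], [287, 243]] 392
S tab [[317, 200], [305, 216], [294, 218], [290, 200]] 347
```

```bash
python3 - <<'E'
import cv2,numpy as np
a=cv2.imread("pics/top0.png")[205:260,270:350]; b=cv2.imread("pics/scene0.png")[195:250,265:345]
k=dict(fx=10,fy=10,interpolation=cv2.INTER_NEAREST)
f=lambda i:np.clip(i.astype(float)*1.4,0,255).astype(np.uint8)
cv2.imwrite("pics/t2.png",cv2.resize(f(a),None,**k));cv2.imwrite("pics/s2.png",cv2.resize(f(b),None,**k))
E
```

```text
(no output)
```

View pics/t2.png

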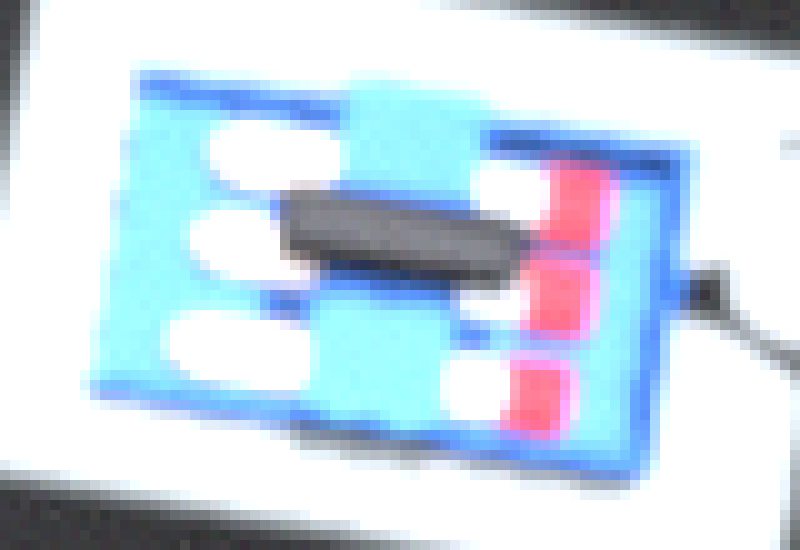

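View pics/s2.png

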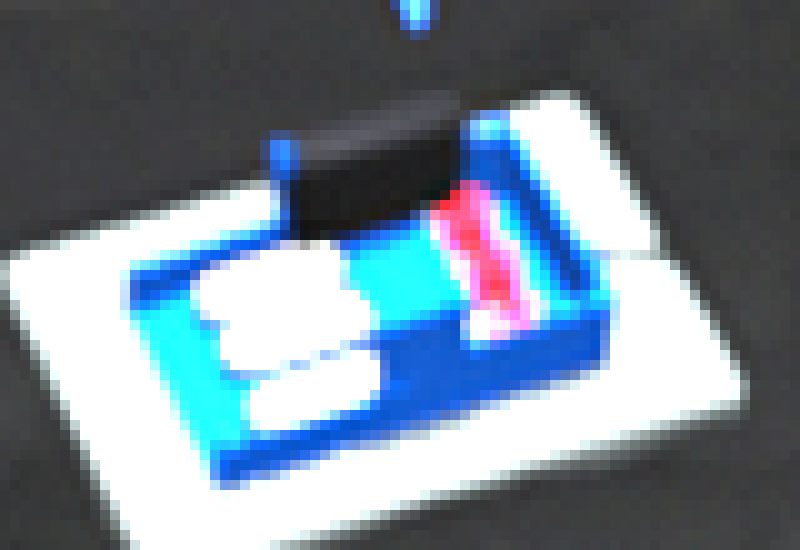

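```bash
python3 - <<'E'
from h import *
np.set_printoptions(precision=4,suppress=True)
T,S=load("top0"),load("scene0")
ct=lambda v:np.array(v,float)/10-.5+[270,205]
cs=lambda v:np.array(v,float)/10-.5+[265,195]
print("tab c",tri(T,ct([[402,233]]),S,cs([[378,131]])))
t=ct([[285,190],[530,232],[512,285],[285,250]])
print("tab quad z.122",onz(T,t,.122), onz(T,t,.122).mean(0))
s=cs([[297,138],[460,95],[462,122],[290,168]]); print("scene tab",onz(S,s,.122),onz(S,s,.122).mean(0))
print("lip corners scene",onz(S,cs([[215,487],[130,305]]),.03))
# blue top rear corners (wall tops z .062), front .052
print("rear",onz(T,ct([[690,150],[640,485]]),.062),"front",onz(T,ct([[138,72],[90,392]]),.052))
# stand
q1=[[274,197],[354,210],[348,265],[265,252]]; q2=[[322,204],[339,235],[279,256],[265,220]]
print("stand S onz",onz(S,q2,.03), onz(T,q1,.03).mean(0),onz(S,q2,.03).mean(0))
print("stand tri",tri(T,[[274,197],[354,210],[348,265],[265,252]],S,[[265,220],[322,204],[339,235],[279,256]]))
o=tri(T,[[213,172],[222,212],[175,223],[168,182]],S,[[221,205],[241,222],[213,241],[194,223]]);print("orange",o,o.mean(0))
print(onz(S,[[221,205],[241,222],[213,241],[194,223]],.14))
E
```

```text
tab c [[ 0.4734 -0.1544  0.1218  0.002 ]]
tab quad z.122 [[ 0.4824 -0.1307  0.122 ]
 [ 0.4744 -0.1784  0.122 ]
 [ 0.464  -0.1749  0.122 ]
 [ 0.4706 -0.1308  0.122 ]] [ 0.4728 -0.1537  0.122 ]
scene tab [[ 0.4816 -0.1352  0.122 ]
 [ 0.4721 -0.1809  0.122 ]
 [ 0.4638 -0.1761  0.122 ]
 [ 0.4737 -0.128   0.122 ]] [ 0.4728 -0.155   0.122 ]
lip corners scene [[ 0.4521 -0.0931  0.03  ]
 [ 0.5192 -0.1061  0.03  ]]
rear [[ 0.4991 -0.2158  0.062 ]
 [ 0.4293 -0.2046  0.062 ]] front [[ 0.5167 -0.1002  0.052 ]
 [ 0.4487 -0.0906  0.052 ]]
stand S onz [[ 0.5201 -0.259   0.03  ]
 [ 0.4003 -0.2347  0.03  ]
 [ 0.4252 -0.0544  0.03  ]
 [ 0.5532 -0.085   0.03  ]] [ 0.479  -0.1577  0.03  ] [ 0.4747 -0.1583  0.03  ]
stand tri [[ 0.5501 -0.081   0.0364  0.0041]
 [ 0.5221 -0.2557  0.0305  0.0077]
 [ 0.4063 -0.2395  0.0203  0.0011]
 [ 0.4338 -0.06    0.0155  0.0006]]
orange [[0.5793 0.0342 0.1399 0.0045]
 [0.5012 0.0153 0.1386 0.0023]
 [0.4793 0.1046 0.1429 0.0008]
 [0.559  0.1215 0.1409 0.0039]] [0.5297 0.0689 0.1406 0.0029]
[[0.5773 0.0329 0.14  ]
 [0.4992 0.015  0.14  ]
 [0.4811 0.1036 0.14  ]
 [0.558  0.1201 0.14  ]]
```

Candidates in the top view are the large blue scoop with tubes (310,231), a small blue one (308,305), a green one (210,295) and a turquoise one (373,341). I choose (310,231): it is blue, the larger of the two, and holds the three tubes. The close crop confirms this, and shows its open end facing left towards the box. Measured tab top is 0.122 m, matching the text, and the flap corners come out at about 0.140 m.

```bash
python3 -m pendant '[[27.8,-25.3,0,0],[27.8,-25.3,0,0],[27.8,-25.3,0,0],[27.8,-25.3,0,0],[27.8,-25.3,0,0],[27.8,-25.3,0,0],[27.8,-25.3,0,0],[27.8,-25.3,0,0],[27.8,-25.3,0,0],[27.8,-25.3,0,0],[27.8,-25.3,0,0],[27.8,-25.3,0,0],[27.8,-25.3,0,0],[27.8,-25.3,0,0],[27.8,-25.3,0,0]]' 
python3 -m pendant '[[0,0,9,-6.5],[0,0,9,-6.5],[0,0,9,-6.5],[0,0,9,-6.5],[0,0,9,-6.5],[0,0,9,-6.5],[0,0,9,-6.5],[0,0,9,-6.5],[0,0,9,-6.5],[0,0,9,-6.5]]' 
cat >> h.py <<'E'
from scipy.spatial.transform import Rotation as Ro
def st():
    from plant import r
    s=r.get_state(); q=s["tcp_rot"]; R=Ro.from_quat([q[1],q[2],q[3],q[0]]).as_matrix()
    return s,np.array(s["position"]),R
def to(P,yawy=None):
    "tool-axes shift in mm to bring TCP to P; deg row yaw to bring tool y axis to world angle yawy"
    s,p,R=st(); d=R.T@(np.array(P)-p)*1000
    ya=np.degrees(np.arctan2(R[1,1],R[0,1])); print("t",round(s["time"],2),"pos",p.round(4),"yang",ya.round(2),"tiltz",R[:,2].round(4),"shift",d.round(1),"yaw row", None if yawy is None else round(-(yawy-ya),2),"F",np.round(s["wrist_force"],1),"grip",round(s["grip_width"]*88.1,1))
E
python3 -c "
from h import *
to([.473,-.154,.257],-9.8)"
```

```text
time: 1.35
position: [0.4733, -0.1517, 0.4046]
tcp_rot: [-0.0, 0.991, 0.13, -0.0]
wrist_force: [0.2, -1.5, 0.3]
grip_width: 1.0
time: 2.18
position: [0.4726, -0.1533, 0.314]
tcp_rot: [-0.0, 0.764, 0.645, -0.0]
wrist_force: [0.3, 0.4, -0.9]
grip_width: 0.997
t 2.18 pos [ 0.4726 -0.1533  0.314 ] yang -9.68 tiltz [-5.e-04  2.e-04 -1.e+00] shift [-0.6  0.6 57. ] yaw row 0.12 F [ 0.3  0.4 -0.9] grip 87.9
```

```bash
python3 -m pendant '[[0,0.5,10,0],[0,0,10,0],[0,0,10,0],[0,0,10,0],[0,0,10,0],[0,0,7,0],[0,0,0,0]]' 
python3 -m pendant '[[0,0,0,0],[0,0,0,0],[0,0,0,0],[0,0,0,0],[0,0,0,0],[0,0,0,0],[0,0,0,0],[0,0,0,0]]' 5 25
python3 - <<'E'
from h import *
from plant import r
to([.473,-.154,.257],-9.8)
for n in ("top","scene"):
    c=r.capture(n); cv2.imwrite(f"pics/{n}1.png",c["pixels"][:,:,::-1])
a=cv2.imread("pics/top1.png")[140:300,140:380];b=cv2.imread("pics/scene1.png")[150:310,170:410]
cv2.imwrite("pics/j1.png",cv2.resize(np.vstack([a,b]),None,fx=1.85,fy=1.85))
E
```

```text
time: 2.77
position: [0.4727, -0.1532, 0.2562]
tcp_rot: [-0.001, 0.766, 0.643, -0.001]
wrist_force: [0.2, 0.3, 0.5]
grip_width: 1.003
time: 3.43
position: [0.4733, -0.1534, 0.2578]
tcp_rot: [0.0, 0.766, 0.643, 0.0]
wrist_force: [-0.0, -0.3, -0.9]
grip_width: 0.42
t 3.43 pos [ 0.4733 -0.1534  0.2578] yang -10.0 tiltz [ 1.e-04 -1.e-04 -1.e+00] shift [-0.6 -0.2  0.8] yaw row -0.2 F [-0.  -0.3 -0.9] grip 37.0
```

View pics/j1.png

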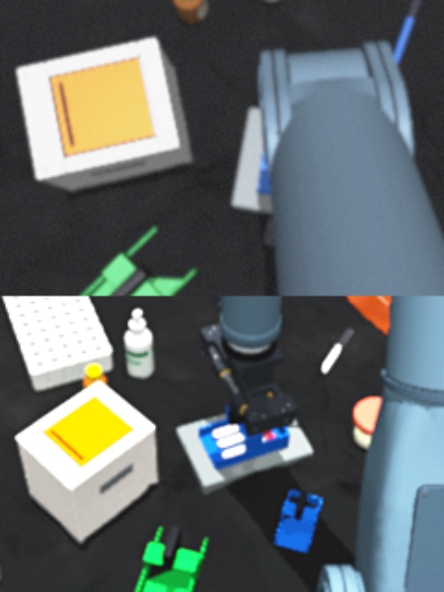

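```bash
python3 -m pendant '[[0,0,0,0],[0,0,0,0],[0,0,0,0],[0,0,0,0],[0,0,0,0],[0,0,0,0],[0,0,0,0],[0,0,0,0]]' 
python3 - <<'E'
from h import *
to([.473,-.154,.257],-9.8)
T=load("top0")
w=(np.array([[23,100],[222,55],[258,212],[57,258]])/2.667+140-.3)
b=onz(T,w,.14);print(b,b.mean(0))
d=(b[0]+b[3]-b[1]-b[2])[:2];print(np.degrees(np.arctan2(d[1],d[0])),np.linalg.norm(d)/2)
u=d/np.linalg.norm(d);print("hinge",b.mean(0)[:2]-u*.055)
E
```

```text
time: 4.2
position: [0.4731, -0.1534, 0.2576]
tcp_rot: [-0.0, 0.766, 0.643, -0.0]
wrist_force: [-0.1, 0.3, -2.3]
grip_width: 0.156
t 4.2 pos [ 0.4731 -0.1534  0.2576] yang -10.0 tiltz [-5.e-04  1.e-04 -1.e+00] shift [-0.6 -0.   0.6] yaw row -0.2 F [-0.1  0.3 -2.3] grip 13.7
[[ 0.57007276  0.16226528  0.14      ]
 [ 0.60453281  0.01714336  0.14      ]
 [ 0.48784224 -0.01229852  0.14      ]
 [ 0.45397776  0.13115847  0.14      ]] [0.52910639 0.07456715 0.14      ]
103.32018763589834 0.14827848236488486
hinge [0.54177798 0.02104677]
```

```bash
python3 -m pendant '[[0,0,-4,0],[0,0,-10,0],[0,0,-16,0],[0,0,-18,0],[0,0,-18,0],[0,0,-18,0],[0,0,-18,0],[0,0,-16,-2],[0,0,-10,-4],[0,0,-4,-6],[0,0,0,-6],[0,0,0,-4],[0,0,0,-1.4],[0,0,0,0]]' 
python3 - <<'E'
from h import *
from plant import r
to([.5352,.0463,.387],13.4)
for n in ("top","scene"):
    c=r.capture(n); cv2.imwrite(f"pics/{n}2.png",c["pixels"][:,:,::-1])
a=cv2.imread("pics/top2.png")[140:300,140:380];b=cv2.imread("pics/scene2.png")[130:290,170:410]
cv2.imwrite("pics/j2.png",cv2.resize(np.vstack([a,b]),None,fx=1.85,fy=1.85))
E
```

```text
time: 5.37
position: [0.4731, -0.1534, 0.3903]
tcp_rot: [0.0, 0.62, 0.785, 0.0]
wrist_force: [-0.3, -0.0, -3.5]
grip_width: 0.159
t 5.37 pos [ 0.4731 -0.1534  0.3903] yang 13.38 tiltz [ 4.e-04 -2.e-04 -1.e+00] shift [179.9 106.6   3.3] yaw row -0.02 F [-0.3 -0.  -3.5] grip 14.0
```

View pics/j2.png

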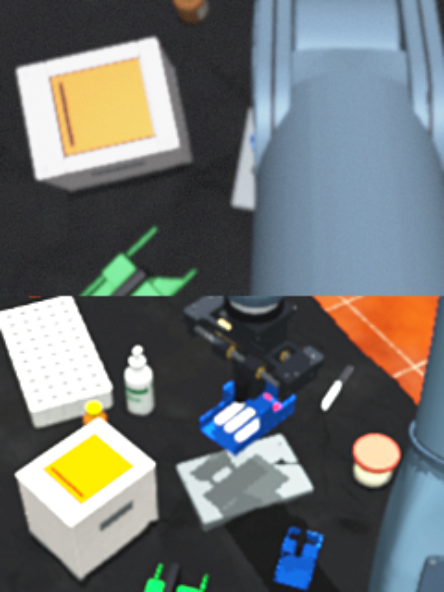

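```bash
python3 -m pendant '[[5,3,0,0],[10,6,0,0],[14,8,0,0],[17,10,0,0],[17,10,0,0],[17,10,0,0],[17,10,0,0],[17,10,0,0],[17,10,0,0],[17,10,0,0],[14,8,0,0],[10,6,0,0],[6,3.6,0,0],[2,2,0,0],[0,0,0,0]]' 
python3 - <<'E'
from h import *
from plant import r
to([.5352,.0463,.367],13.4)
for n in ("top","scene"):
    c=r.capture(n); cv2.imwrite(f"pics/{n}3.png",c["pixels"][:,:,::-1])
a=cv2.imread("pics/top3.png")[140:300,140:380];b=cv2.imread("pics/scene3.png")[130:290,150:390]
cv2.imwrite("pics/j3.png",cv2.resize(np.vstack([a,b]),None,fx=1.85,fy=1.85))
E
```

```text
time: 6.72
position: [0.5354, 0.0465, 0.3896]
tcp_rot: [-0.0, 0.62, 0.785, -0.0]
wrist_force: [0.3, -0.6, -2.2]
grip_width: 0.157
t 6.72 pos [0.5354 0.0465 0.3896] yang 13.41 tiltz [-2.e-04 -1.e-04 -1.e+00] shift [-0.2 -0.2 22.6] yaw row 0.01 F [ 0.3 -0.6 -2.2] grip 13.8
```

View pics/j3.png

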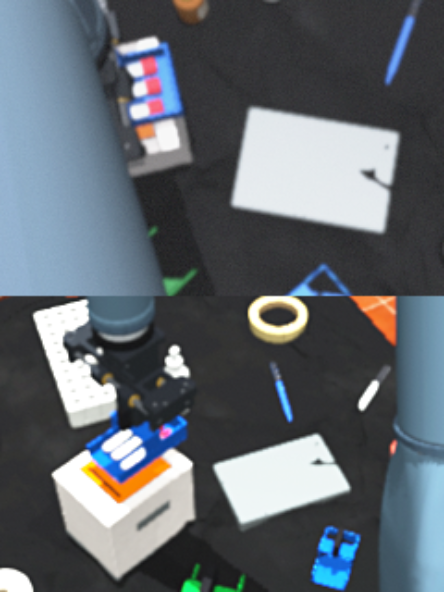

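```bash
python3 -m pendant '[[0,0,6,0],[0,0,6,0],[0,0,4,0],[0,0,3,0],[0,0,2,0],[0,0,1.5,0],[0,0,0,0]]' 5 12
python3 -m pendant '[[3,0,1.5,0],[0,0,0,0]]' 
python3 -m pendant '[[3,0,1.5,0],[3,0,1.5,0],[0,0,0,0]]' 
python3 -c "
from h import *
to([.5352,.0463,.367],13.4)"
```

```text
time: 7.4
position: [0.5353, 0.0465, 0.3672]
tcp_rot: [0.0, 0.62, 0.785, 0.0]
wrist_force: [-0.3, -0.2, -1.9]
grip_width: 0.157
time: 7.57
position: [0.5346, 0.0496, 0.3659]
tcp_rot: [0.0, 0.62, 0.785, 0.0]
wrist_force: [-0.7, -1.2, 2.0]
grip_width: 0.157
time: 7.82
position: [0.5331, 0.0558, 0.3627]
tcp_rot: [0.0, 0.619, 0.785, 0.0]
wrist_force: [-0.6, 0.7, 2.5]
grip_width: 0.16
t 7.82 pos [0.5331 0.0558 0.3627] yang 13.45 tiltz [ 5.e-04  2.e-04 -1.e+00] shift [-9.7 -0.2 -4.3] yaw row 0.05 F [-0.6  0.7  2.5] grip 14.1
```

```bash
cat > pic.py <<'E'
import sys
from h import *
from plant import r
k=sys.argv[1]
for n in ("top","scene"):
    c=r.capture(n); cv2.imwrite(f"pics/{n}{k}.png",c["pixels"][:,:,::-1]); pickle.dump(c,open(f"{n}{k}.pkl","wb"))
x0,y0=(int(v) for v in sys.argv[2:4]) if len(sys.argv)>3 else (150,150)
b=cv2.imread(f"pics/scene{k}.png")[y0:y0+120,x0:x0+160]
cv2.imwrite(f"pics/j{k}.png",cv2.resize(b,None,fx=5,fy=5,interpolation=cv2.INTER_CUBIC))
E
python3 pic.py 4 150 160
```

```text
(no output)
```

View pics/j4.png

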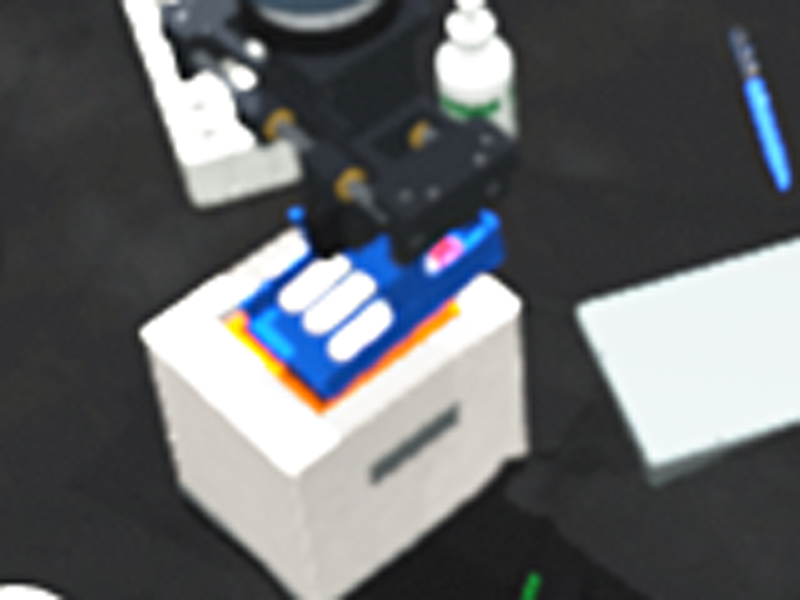

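```bash
python3 -m pendant '[[5.4,0,3.5,0],[5.4,0,3.5,0],[5.4,0,3.5,0],[0,0,0,0]]' 
python3 -m pendant '[[5.4,0,5,0],[5.4,0,5,0],[0,0,0,0]]' 
python3 pic.py 5 150 160
```

```text
time: 8.25
position: [0.529, 0.0722, 0.3515]
tcp_rot: [-0.0, 0.619, 0.785, 0.0]
wrist_force: [0.1, 1.4, 0.6]
grip_width: 0.158
time: 8.5
position: [0.5264, 0.0827, 0.3413]
tcp_rot: [-0.001, 0.619, 0.785, 0.0]
wrist_force: [0.4, 1.3, 0.4]
grip_width: 0.152
```

View pics/j5.png

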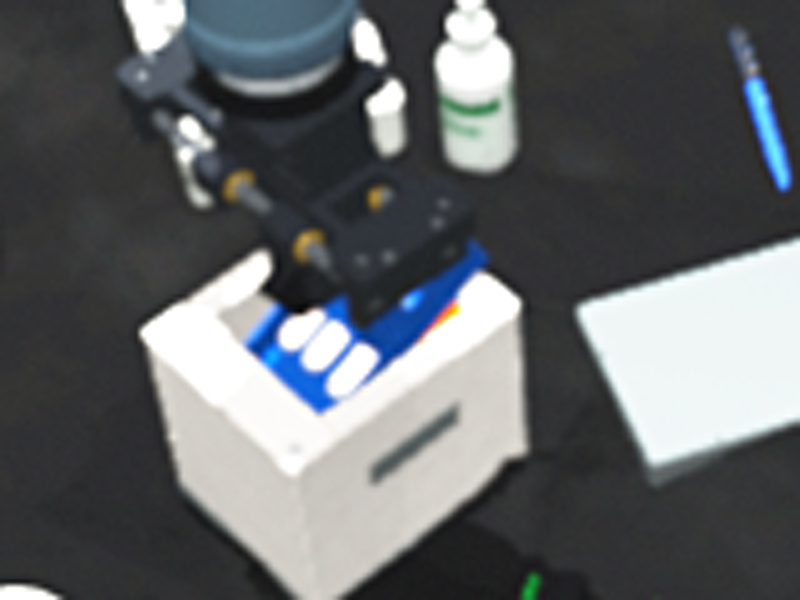

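```bash
python3 -m pendant '[[4.5,0,5,0],[3.5,0,5.5,0],[3,0,5.5,0],[0,0,0,0]]' 
python3 pic.py 6 150 160
```

```text
time: 8.93
position: [0.5241, 0.0929, 0.3252]
tcp_rot: [-0.0, 0.619, 0.785, 0.0]
wrist_force: [0.4, 0.8, 0.5]
grip_width: 0.157
```

View pics/j6.png

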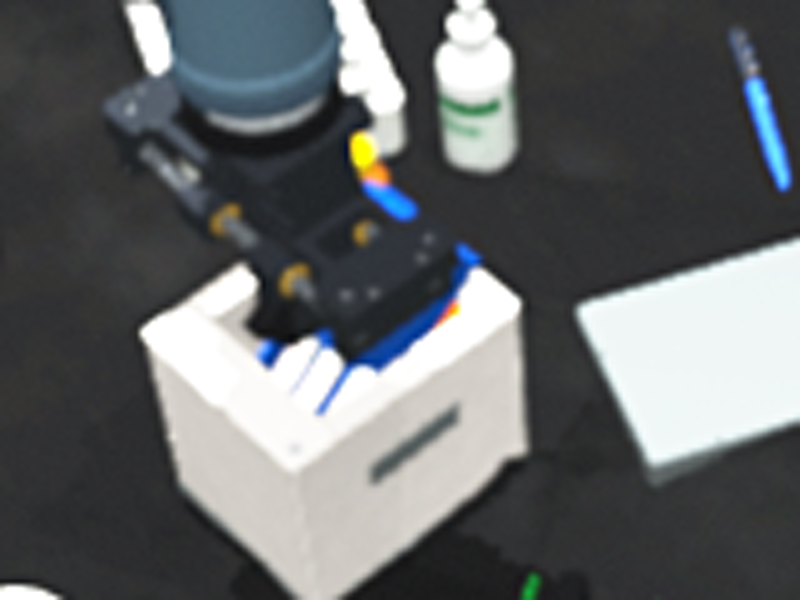

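Tubes are sliding. I'll hold for a moment, then look again.

```bash
python3 -m pendant '[[0,0,0,0],[0,0,0,0],[0,0,0,0],[0,0,0,0],[0,0,0,0],[0,0,0,0]]' 
python3 pic.py 7 150 160
```

```text
time: 9.53
position: [0.5242, 0.0923, 0.3262]
tcp_rot: [-0.0, 0.62, 0.785, 0.0]
wrist_force: [-1.0, 3.6, -0.2]
grip_width: 0.156
```

View pics/j7.png

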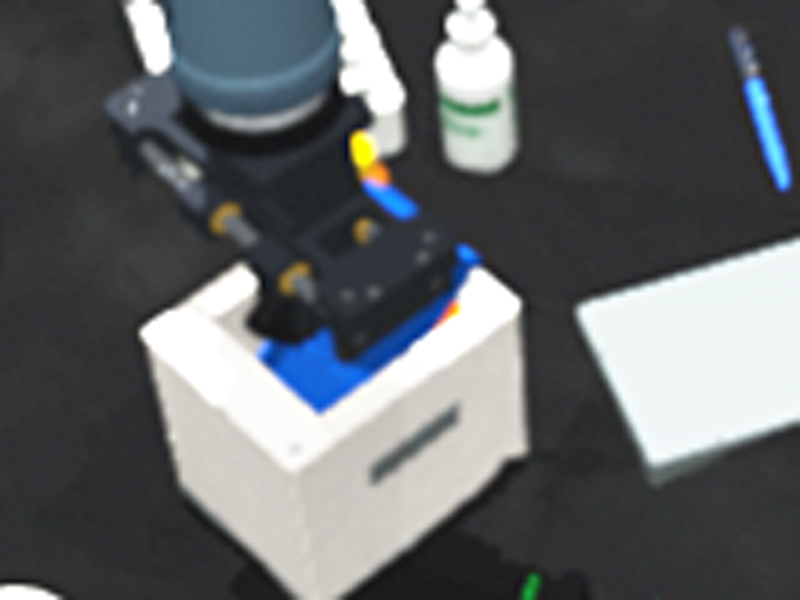

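View pics/top7.png

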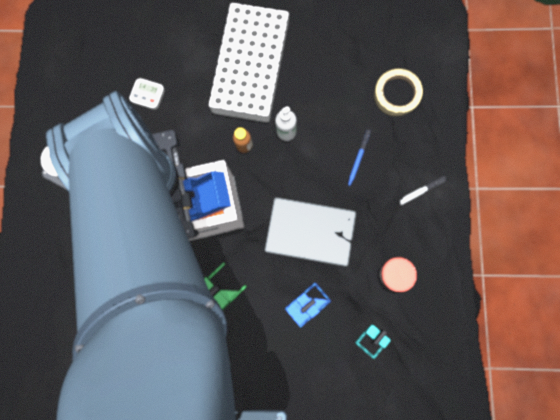

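```bash
python3 -m pendant '[[0.5,0,1.5,0],[0.5,0,1.5,0],[0,0,0,0],[0,0,0,0],[0,0,0,0],[0,0,0,0],[0,0,0,0]]' 
python3 pic.py 8 150 160; python3 -c "
import cv2;cv2.imwrite('pics/t8.png',cv2.resize(cv2.imread('pics/top8.png')[150:250,140:260],None,fx=6,fy=6,interpolation=2))"
```

```text
time: 10.22
position: [0.5241, 0.0932, 0.3233]
tcp_rot: [-0.0, 0.62, 0.785, 0.0]
wrist_force: [-2.0, 5.1, 4.2]
grip_width: 0.159
```

View pics/t8.png

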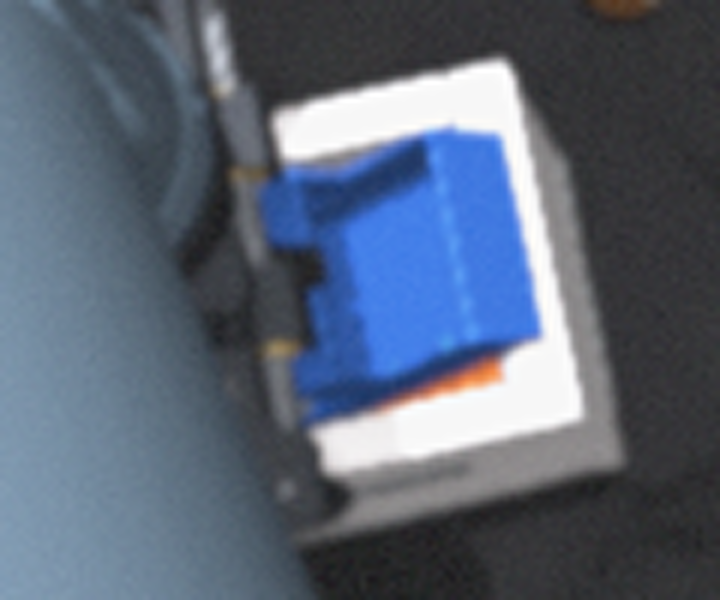

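View pics/j8.png

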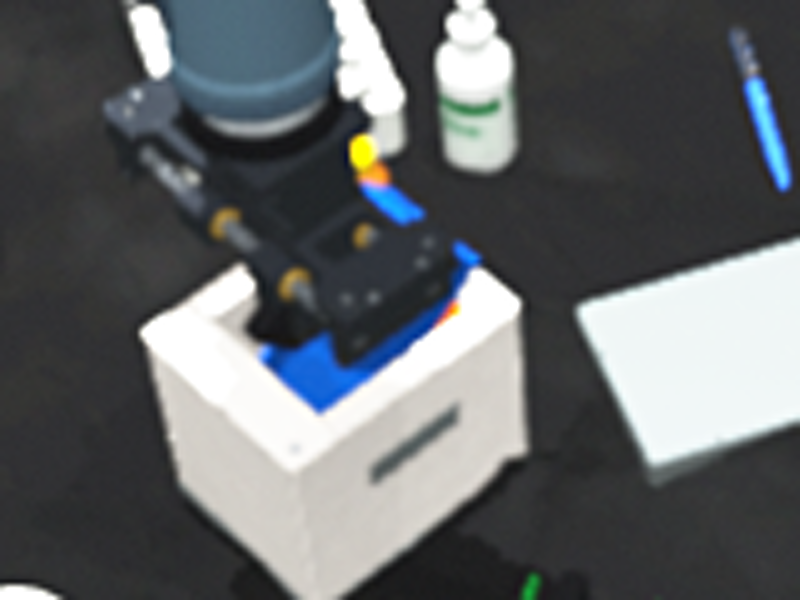

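```bash
python3 -m pendant '[[-1,0,-3,0],[-1,0,-5,0],[0,0,-7,0],[0,0,-9,0],[0,0,-10,0],[0,0,-10,0],[0,0,-10,0],[0,0,-10,0],[0,0,-10,0],[0,0,-10,0],[0,0,-6,0],[0,0,0,0]]' 5 25
python3 pic.py 9 150 120
```

```text
time: 11.32
position: [0.525, 0.0912, 0.4148]
tcp_rot: [0.001, 0.62, 0.785, 0.001]
wrist_force: [0.4, 0.3, -1.2]
grip_width: 0.158
```

View pics/j9.png

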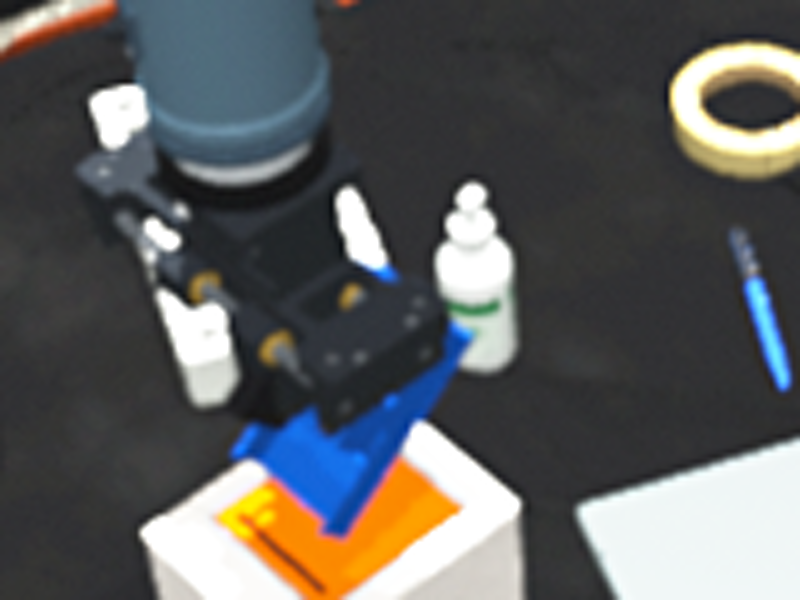

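```bash
python3 -c "
from h import *
to([.4904,-.080,.305],-9.8)"
```

```text
t 11.42 pos [0.5245 0.091  0.4132] yang 13.39 tiltz [-0.e+00 -3.e-04 -1.e+00] shift [-158.4  -72.8  108.2] yaw row 23.19 F [ 0.6  0.1 -2.8] grip 13.7
```

```bash
python3 -m pendant '[[-6,-3,-2,0],[-12,-5,0,0],[-15,-7,0,0],[-18,-8,0,0],[-18,-8,0,0],[-18,-8,0,0],[-18,-8,0,0],[-18,-8,0,0],[-15,-7,0,0],[-12,-6,0,0],[-6,-3.2,0,0],[-2.4,-1.6,0,0],[0,0,6,4],[0,0,12,5],[0,0,18,5],[0,0,20,5],[0,0,20,4.2],[0,0,18,0],[0,0,12,0],[0,0,2,0]]'
python3 -c "
from h import *
to([.4904,-.080,.275],-9.8)"; python3 pic.py 10 220 150
```

```text
time: 13.08
position: [0.4896, -0.0789, 0.3051]
tcp_rot: [-0.002, 0.764, 0.645, -0.001]
wrist_force: [-0.2, -0.2, -1.7]
grip_width: 0.157
t 13.08 pos [ 0.4896 -0.0789  0.3051] yang -9.71 tiltz [-0.0039  0.0013 -1.    ] shift [-1.   1.1 30.1] yaw row 0.09 F [-0.2 -0.2 -1.7] grip 13.8
```

View pics/j10.png

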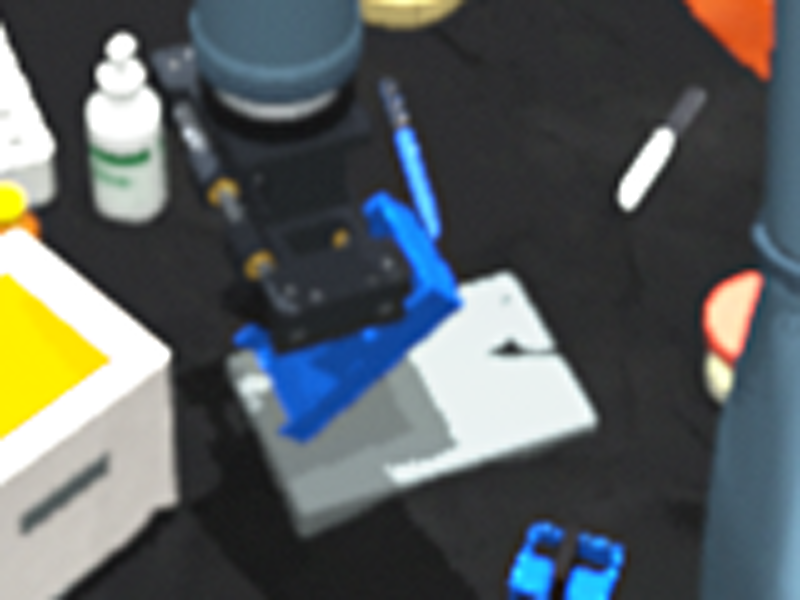

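View pics/top10.png

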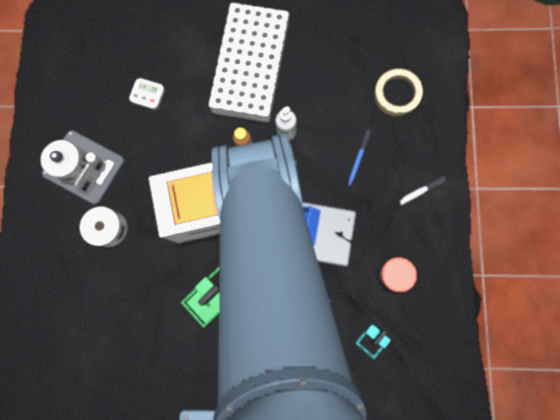

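```bash
python3 -m pendant '[[0,1,8,0],[-1,0,8,0],[0,0,6,0],[0,0,3,0],[0,0,2,0],[0,0,2,0],[0,0,0,0]]' 5 8
python3 -m pendant '[[0,0,2,0],[0,0,0,0]]'
```

```text
time: 13.77
position: [0.4912, -0.081, 0.278]
tcp_rot: [-0.0, 0.765, 0.644, -0.0]
wrist_force: [-0.6, -0.7, -1.7]
grip_width: 0.158
time: 13.93
position: [0.4916, -0.081, 0.2766]
tcp_rot: [0.0, 0.765, 0.644, 0.0]
wrist_force: [-0.7, 0.2, 2.5]
grip_width: 0.161
```

```bash
python3 -m pendant '[[-5,0,0,0],[-5,0,0,0],[-5,0,0,0],[0,0,0,0]]' 5 5
python3 -m pendant '[[-5,0,0,0],[-5,0,0.5,0],[-5,0,0.5,0],[0,0,0,0]]'
python3 pic.py 11 220 150
```

```text
time: 14.27
position: [0.4884, -0.0975, 0.2761]
tcp_rot: [0.0, 0.766, 0.643, -0.0]
wrist_force: [-0.8, -0.6, -0.5]
grip_width: 0.157
time: 14.6
position: [0.4859, -0.1119, 0.275]
tcp_rot: [0.0, 0.765, 0.644, -0.0]
wrist_force: [0.3, -0.1, -2.3]
grip_width: 0.156
```

View pics/j11.png

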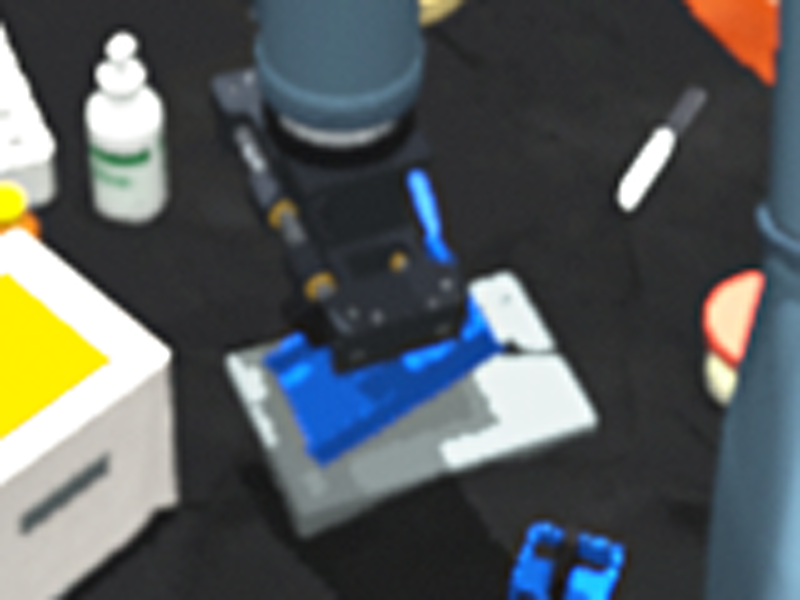

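```bash
python3 -m pendant '[[-7,0,-1,0],[-7,0,0,0],[-3,0,3,0],[-5,0,3,0],[-5,0,3,0],[0,0,0,0]]' 
python3 -c "
from h import *
to([.477,-.158,.257],-9.8)"; python3 pic.py 12 220 150
```

```text
time: 15.2
position: [0.4815, -0.1393, 0.2671]
tcp_rot: [0.001, 0.766, 0.643, -0.001]
wrist_force: [-0.6, -3.6, 3.8]
grip_width: 0.159
t 15.2 pos [ 0.4815 -0.1393  0.2671] yang -9.93 tiltz [ 2.0e-04 -1.8e-03 -1.0e+00] shift [-19.2  -1.2  10.2] yaw row -0.13 F [-0.6 -3.6  3.8] grip 14.0
```

View pics/j12.png

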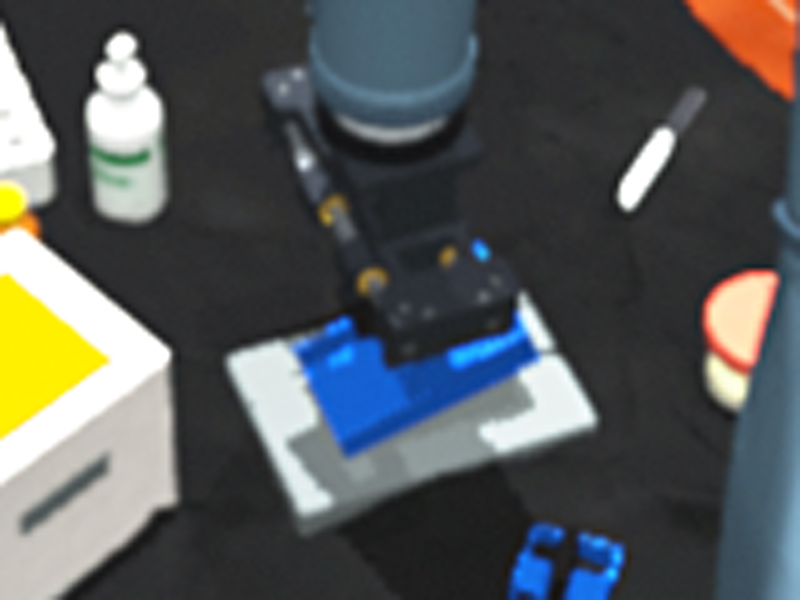

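```bash
python3 -m pendant '[[-5,0,2.5,0],[-5,-0.5,3,0],[-5,-0.5,3,0],[0,0,0,0]]' 
python3 -c "
from h import *
to([.477,-.158,.257],-9.8)"; python3 pic.py 13 220 150
```

```text
time: 15.63
position: [0.4776, -0.1525, 0.258]
tcp_rot: [-0.0, 0.765, 0.644, -0.0]
wrist_force: [-0.7, 0.2, -0.2]
grip_width: 0.157
t 15.63 pos [ 0.4776 -0.1525  0.258 ] yang -9.87 tiltz [-8.e-04  2.e-04 -1.e+00] shift [-5.5  0.3  1. ] yaw row -0.07 F [-0.7  0.2 -0.2] grip 13.8
```

View pics/j13.png

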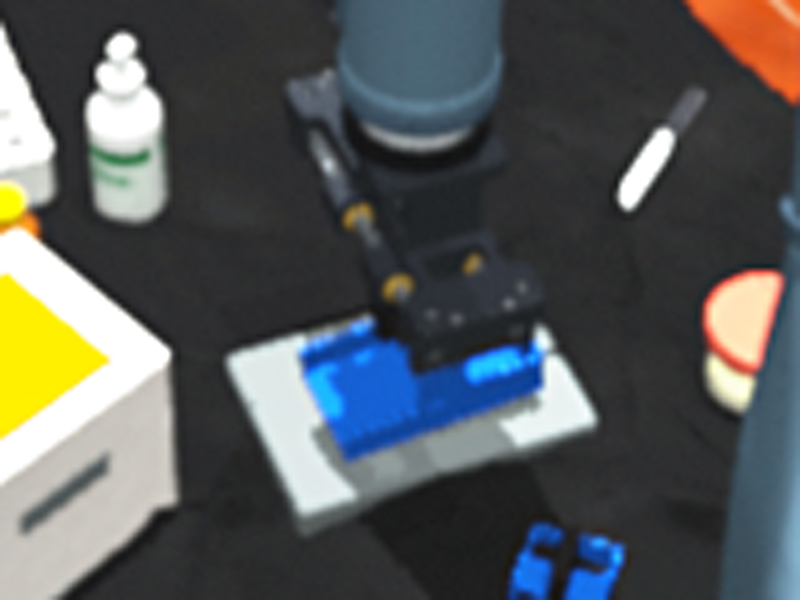

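```bash
python3 -m pendant '[[-1,0,1.5,0],[0,0,1.5,0],[0,0,0,0]]' 
python3 -m pendant '[[0,0,0,0],[0,0,0,0],[0,0,0,0],[0,0,0,0],[0,0,0,0],[0,0,0,0],[0,0,0,0]]' 88
python3 -m pendant '[[0,0,0,0],[0,0,0,0],[0,0,0,0],[0,0,0,0],[0,0,0,0],[0,0,0,0],[0,0,-5,0],[0,0,-12,0],[0,0,-20,0],[0,0,-25,0],[0,0,-25,0],[0,0,-25,0],[0,0,-25,0],[0,0,-15,0]]' 
python3 -m pendant '[[0,-20,0,0],[0,-35,0,0],[0,-35,0,0],[0,-35,0,0],[0,-35,0,0],[0,-20,0,0],[0,0,0,0]]' 
python3 pic.py 14 220 150
```

```text
time: 15.98
position: [0.4777, -0.1528, 0.2555]
tcp_rot: [-0.0, 0.765, 0.644, -0.0]
wrist_force: [-0.1, -1.5, -1.7]
grip_width: 0.155
time: 16.57
position: [0.4779, -0.1527, 0.2557]
tcp_rot: [0.0, 0.765, 0.644, 0.0]
wrist_force: [0.2, -0.6, -0.4]
grip_width: 0.663
time: 17.73
position: [0.4783, -0.1525, 0.4114]
tcp_rot: [0.002, 0.765, 0.644, 0.001]
wrist_force: [1.1, 0.7, -0.1]
grip_width: 1.003
time: 18.32
position: [0.2967, -0.1213, 0.4078]
tcp_rot: [-0.0, 0.765, 0.644, -0.002]
wrist_force: [1.5, 0.5, -0.1]
grip_width: 0.997
```

View pics/scene14.png

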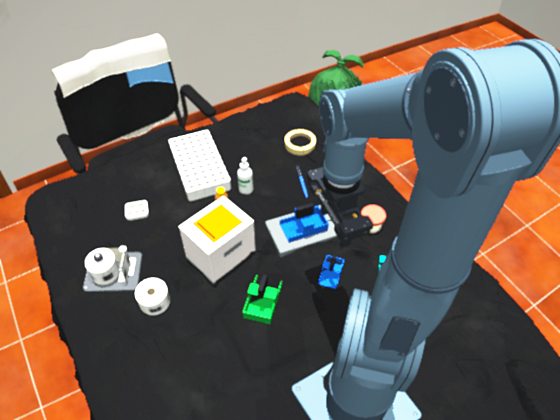

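View pics/top14.png

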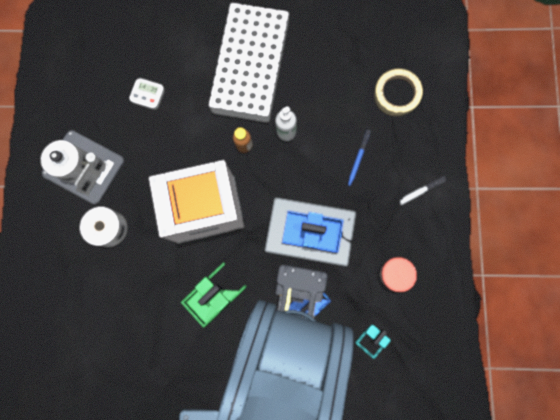

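```bash
python3 - <<'E'
from h import *
np.set_printoptions(precision=4,suppress=True)
T,S=load("top14"),load("scene14")
h=cv2.cvtColor(T["pixels"],cv2.COLOR_RGB2HSV)
g=np.zeros(h.shape[:2],bool); m=(h[...,0]>100)&(h[...,0]<125)&(h[...,1]>130)&(h[...,2]>60); g[185:265,255:365]=m[185:265,255:365]
q,_,hull=quad(g);b=onz(T,q,.055);print(q.tolist(),b,b.mean(0)); print("dist mm",np.linalg.norm(b.mean(0)[:2]-[.477,-.158])*1e3)
m=(h[...,0]>10)&(h[...,0]<35)&(h[...,1]>110)&(h[...,2]>120);g[:]=0;g[140:260,140:260]=m[140:260,140:260];q,a,_=quad(g);print("orange",q.tolist(),a)
a=T["pixels"][195:270,260:360,::-1];b=S["pixels"][195:270,255:355,::-1]
cv2.imwrite("pics/fin.png",cv2.resize(np.hstack([a,b]),None,fx=4,fy=4,interpolation=2))
E
```

```text
[[288, 212], [341, 220], [337, 251], [283, 242]] [[ 0.5156 -0.1102  0.055 ]
 [ 0.4991 -0.2218  0.055 ]
 [ 0.434  -0.2125  0.055 ]
 [ 0.452  -0.1001  0.055 ]] [ 0.4752 -0.1612  0.055 ]
dist mm 3.661006255162757
orange [[213, 172], [222, 212], [176, 223], [168, 182]] 2056
```

View pics/fin.png

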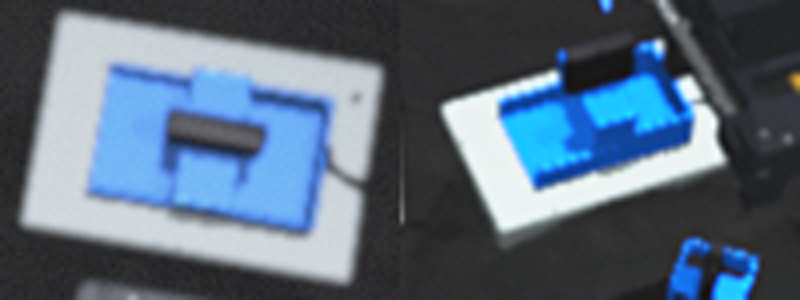

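The scoop is flat, empty and about 4 mm from the stand centre. The flap outline matches its shut outline at the start to within a pixel, so I'm handing in.

```bash
python3 -c "
from plant import r
print(r.job_done())"
```

```text
the job is handed in; nothing more can be done
None
```

The job is handed in, at about 18 s on the robot's clock. The interface gave no verdict, so what follows rests on my own checks.

**What I did:** I pinched the scoop's grip tab and carried the scoop level to the box. I used the box's hinge edge to swing it nose-down in a light grip, to about 45° by geometry. It pushed the flap open and the three tubes slid in. I held it there about 1 s after the tubes went out of sight, withdrew straight up and the flap closed. On the stand I swung the scoop back flat against its front edge, released it and moved the arm clear.

**Last checks:**
- **Scoop:** it is empty and looks flat in both views. It stands about 4 mm from the measured stand centre, against the 35 mm allowed.
- **Flap:** its outline matches the shut outline at the start to within a pixel (2056 against 2058 pixels of area).
- **Forces:** every wrist reading I took stayed within about 7 N.
- **Bottles and cup:** they look unmoved in the pictures.

**Not checked directly:** I could not see the tubes inside the closed box. That they are in is inferred from the empty scoop and no tubes showing anywhere else. The stand's corner heights by two-view triangulation scattered from 16 to 36 mm, averaging about 26 mm against the stated 30 mm. Its centre agreed between the two views to about 4 mm.

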